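# Stock the sprinkle caddy in order of height

## Task

Gather the four clear sprinkle jars with the ribbed lids from the front of the table, on your side of the wooden caddy, into the caddy, one standing upright in each pocket, in order of height: the tallest in the pocket next to the carrying handle, then down to the shortest at the other end. Set each jar down gently, do not drop it. The spice jar, the mill, the tub and the cutter do not belong in the caddy: leave them standing where they are.

Things in the scene. Friction and masses are not known exactly. Their poses are not given: they have to be found in the camera images.
- jar_shortest: The shortest of the four sprinkle jars: a round clear jar of white sprinkles with a ribbed blue lid of about the jar's own width; 45 mm across, 60 mm high, upright and loose, in the row at the table front, nearest the robot, at the start; about 0.09 kg, closed (the lid does not come off). Origin at the centre of its underside, z up along its axis. Grasp the side of the body.
- jar_second: The second shortest of the four sprinkle jars: a round clear jar of pale green sprinkles with a ribbed black lid of about the jar's own width; 49 mm across, 75 mm high, upright and loose, in the row at the table front, nearest the robot, at the start; about 0.09 kg, closed (the lid does not come off). Origin at the centre of its underside, z up along its axis. Grasp the side of the body.
- jar_third: The second tallest of the four sprinkle jars: a round clear jar of light brown sprinkles with a ribbed white lid of about the jar's own width; 53 mm across, 82 mm high, upright and loose, in the row at the table front, nearest the robot, at the start; about 0.09 kg, closed (the lid does not come off). Origin at the centre of its underside, z up along its axis. Grasp the side of the body.
- jar_tallest: The tallest of the four sprinkle jars: a round clear jar of pink sprinkles with a ribbed yellow lid of about the jar's own width; 57 mm across, 90 mm high, upright and loose, in the row at the table front, nearest the robot, at the start; about 0.09 kg, closed (the lid does not come off). Origin at the centre of its underside, z up along its axis. Grasp the side of the body.
- caddy: Low caddy of pale wood, 88 mm (x) by 376 mm (y), fixed. Row of four open pockets, 74 by 74 mm inside, centres at x = 0, y = -117, -39, 39, 117 mm in its frame; pocket floor 8 mm, wall tops 27 mm above the table; dividers 4, walls 6 mm thick. Origin: centre of its underside, z up. The row lies across the robot's view, turned by up to 0.2 rad.
- handle: The caddy's carrying handle: upright steel arch with a black grip, fixed on one end of the caddy (y = +173 or -173 mm in the caddy's frame; which end varies), just outside the end pocket; 76 by 18 mm, top 70 mm above the table. Origin: centre of its underside. The other end has only a flat steel plate.
- spice_jar: Look-alike, stays: printed spice jar with a smooth red cap, 47 mm across, 97 mm high, loose. Origin at the centre of its underside. Stands in the front row among the sprinkle jars.
- mill: Look-alike, stays: small pepper mill with a domed grey top on a clear body, 44 mm across, 90 mm high, loose. Origin at the centre of its underside. Stands in the front row among the sprinkle jars.
- tub: Bystander, stays: white tub with a blue snap lid, 74 mm across, 58 mm high, loose, at one side of the caddy. Origin at the centre of its underside.
- cutter: Bystander, stays: round steel pastry cutter ring, 68 mm across, 42 mm high, loose, at the other side of the caddy. Origin at the centre of its underside.
Things that resemble listed ones, but are neither listed nor needed, are in the scene too. Leave any orange or red look-alike of the jar_shortest alone. What is shaped like the mill but turquoise is not meant.

How it is judged (in metres and radians):
At the end, for the whole second after the job is handed in: Each jar stands in its own pocket, tallest next to the handle, falling in height to the other end: axis within 18 mm of the pocket centre each way, underside under 14 mm above the table, tilt under 0.12 rad, at rest. Spice jar, mill, tub, cutter upright within 25 mm of their starts (((y of handle in the frame of caddy above 0 m and y of jar_tallest in the frame of caddy between 0.099 and 0.135 m and y of jar_third in the frame of caddy between 0.021 and 0.057 m and y of jar_second in the frame of caddy between -0.057 and -0.021 m and y of jar_shortest in the frame of caddy between -0.135 and -0.099 m) or (y of handle in the frame of caddy below 0 m and y of jar_tallest in the frame of caddy between -0.135 and -0.099 m and y of jar_third in the frame of caddy between -0.057 and -0.021 m and y of jar_second in the frame of caddy between 0.021 and 0.057 m and y of jar_shortest in the frame of caddy between 0.099 and 0.135 m)) and x of jar_tallest in the frame of caddy between -0.018 and 0.018 m and z of each of jar_tallest, jar_third, jar_second, jar_shortest in the frame of caddy below 0.014 m and angle between each of jar_tallest, jar_third, jar_second, jar_shortest, spice_jar, mill, tub, cutter's own z axis and vertical below 0.12 rad and linear speed of each of jar_tallest, jar_third, jar_second, jar_shortest below 0.02 m/s and x of jar_third in the frame of caddy between -0.018 and 0.018 m and x of jar_second in the frame of caddy between -0.018 and 0.018 m and x of jar_shortest in the frame of caddy between -0.018 and 0.018 m and distance of each of spice_jar, mill, tub, cutter from where it was at the start of the episode below 0.025 m); the robot touches nothing.
It fails at once if the spice jar, mill, tub or cutter was pushed more than 25 mm aside or knocked over (distance of any of spice_jar, mill, tub, cutter from where it was at the start of the episode above 0.025 m or angle between any of spice_jar, mill, tub, cutter's own z axis and vertical above 0.4 rad).
It fails at once if a jar was dropped (free of the fingers at more than 0.5 m/s, as after a fall of over 12 mm) ((linear speed of jar_tallest above 0.5 m/s and contact force between jar_tallest and the fingers below 0.01 N) or (linear speed of jar_third above 0.5 m/s and contact force between jar_third and the fingers below 0.01 N) or (linear speed of jar_second above 0.5 m/s and contact force between jar_second and the fingers below 0.01 N) or (linear speed of jar_shortest above 0.5 m/s and contact force between jar_shortest and the fingers below 0.01 N)).
It also fails if it takes over 109 s, if anything falls off the work surface, if the arm or the gripper's body presses on something with over 40 N, if the wrist force passes 120 N, or if a joint passes its speed limit or range.

## Robot

A 6-joint arm with a two-finger parallel gripper is mounted at the origin on a cart in front of the work surface, level with it; the furniture and walls round the work are solid. World frame = base frame: x ahead of the robot, y to its left, z up, the work surface at z = 0. Lengths are in mm, angles in rad, forces in N, time in s.
With the tool pointing down it reaches from about 300 to 775 mm from the base axis. Payload 14.6 kg.
Tool frame: the origin (TCP) lies at the very end of the fingers, on their centre line; the grasp point (between the pads) lies 19 mm behind it (manip.grip_point_offset is the distance from the TCP to the grasp point, in mm); z points along the fingers, y is the line along which they close (so a half turn about z gives the same grasp; the last joint's range is limited). The gripper opens to 94 mm and grips with 3 to 60 N. Pads are 16 mm wide; open, the fingers measure 119 mm over their backs; the gripper's body (75 mm by 177 mm) begins 78 mm behind the grasp point.
Start: joints at [1.128, 0.3, 1.521, -0, 1.321, -0.067], TCP at [201.856, 511.609, 205.446] pointing down, gripper open.
Joint ranges: [-3.03, 3.03], [-0.79, 2.21], [0.23, 2.52], [-1.04, 4.18], [0, 3.07], [-2.55, 2.55]. Speed limits (rad/s): [2.22, 2.22, 2.57, 3.14, 3.14, 3.14].

## Interface

Orientations are given as [roll, pitch, yaw] about the fixed x, y, z axes, in that order (R = Rz(yaw) Ry(pitch) Rx(roll)).
In Python, from cell import telemetry, eyes, manip gives the robot as it stands.
- The arm moves only by the tool play_rows, never from a script. Its arguments are lists of equal length, an entry for each row: "translation": the shift along the world's x, y, z in m, a list of three; "yaw": the turn about the world's z in rad. A call has 1 to 12 rows; each row is the pose to reach, as a shift and turn from the pose commanded when the call began; what a row does not reach only later rows make up. A row lasts 1/8 s, in which the tool goes at most 62.5 mm and 10.7 degrees, less where a joint would pass 70% of its speed; a pose out of reach is approached as far as the arm can. A call with a gripper value outside its range is refused whole. "hand" is the opening, from 0 (shut) to 1 (fully open), set as the call begins (left out, the last holds). The fingers move at their own pace and stop on an object; "force" is the grip in N (left out, the last holds). Time passes only in rows, so rows that repeat a pose let the fingers close. It gives the time, the measured TCP pose, the force, the opening and the grip force at its end, in the units of the state.
- telemetry.read_state(): the state, without advancing time (a new reading comes with each control period).
- eyes.camera(name): name is "scene" or "top" or "wrist"; returns a dict with "pixels" (480x640x3 uint8, red, green, blue), "fx", "fy", "cx", "cy" (pixels), "cam_to_world" (4x4, takes a point from camera to world coordinates); the wrist camera has in their place "T_tool_cam" (4x4, takes a point from camera to tool coordinates, whose origin is the TCP and whose axes are the flange's). Camera axes: x right, y up, looking along -z (the intrinsics and any distortion apply to the point x, -y, -z); pixel columns grow to the right and rows downward; lengths in mm; the calibration is good to about 2 mm. A picture is of the moment at which its call begins: read the wrist's pose just before it. There is no depth.
- manip.sign_off(): hands the job in; it is judged then, once.
The state is a dict: "clock": time; "joints": joint angles; "qd": joint speeds; "effort": joint torques, N m; "eef_pos": TCP position; "eef_rot": TCP orientation; "wrist_force": force on the tool from outside, world axes, zero at the start; "moment": the same for the moment, N m; "finger_gap": finger opening in mm; "finger_force": force on a finger pad.
Only numpy, scipy, OpenCV 4.12 (cv2) and the standard library are available. Lean on these libraries where they do the work, as an engineer would, in place of code of your own. Each camera call takes 0.05 s, during which the arm holds its last target. There are 200 camera calls.

## Working session

There is one attempt and no reset: what is moved stays moved. The work goes in short steps, Python scripts to look and compute and a tool call to move; the robot and the scene stay as the last step left them, time stands still between calls to the robot, and variables do not carry over. Pictures are saved under pics/ and viewed, at most 14 in all, crops included, and the job is handed in when it is done.

Besides the shell and the picture viewer there is one more tool, called after "Request:" as name(argument=value, ...) on one line, values as JSON. play_rows: Moves the arm, as the interface text tells. Its arguments: {"type":"object","properties":{"translation":{"type":"array","items":{"type":"array","items":{"type":"number"}}},"yaw":{"type":"array","items":{"type":"number"}},"hand":{"type":"number"},"force":{"type":"number"}},"required":["translation","yaw"]}

```bash
mkdir -p pics
cat > h.py <<'E'
import numpy as np,cv2
from cell import telemetry,eyes,manip
def snap(n,f):
    c=eyes.camera(n); cv2.imwrite(f'pics/{f}.png',c['pixels'][:,:,::-1]); np.save(f'pics/{f}.npy',c,allow_pickle=True); return c
def ray(c,u,v,z,T=None):
    T=np.array(c['cam_to_world'] if T is None else T); d=T[:3,:3]@np.array([(u-c['cx'])/c['fx'],-(v-c['cy'])/c['fy'],-1]); o=T[:3,3]
    return (o+d*(z-o[2])/d[2])
E
python3 - <<'E'
from h import *
for n in('top','scene'):
    c=snap(n,n); print({k:v for k,v in c.items() if k!='pixels'})
print(telemetry.read_state())
E
```

```text
{'fx': 478.442909405298, 'fy': 478.442909405298, 'cx': 315.9509659974846, 'cy': 230.3566243462307, 'cam_to_world': array([[ 2.18968128e-02,  9.88708159e-01, -1.48245423e-01,
         3.41162667e+02],
       [-9.99333094e-01,  1.73114638e-02, -3.21509030e-02,
        -1.57248286e+01],
       [-2.92215149e-02,  1.48850559e-01,  9.88427850e-01,
         1.12861113e+03],
       [ 0.00000000e+00,  0.00000000e+00,  0.00000000e+00,
         1.00000000e+00]])}
{'fx': 532.2051175021165, 'fy': 532.2051175021165, 'cx': 314.86375304616087, 'cy': 244.49161794785297, 'cam_to_world': array([[ 8.43858124e-01,  3.54091895e-01, -4.03140665e-01,
        -1.31108970e+01],
       [-5.36398536e-01,  5.75496746e-01, -6.17316860e-01,
        -7.79282038e+02],
       [ 1.34192447e-02,  7.37171910e-01,  6.75571979e-01,
         9.10798007e+02],
       [ 0.00000000e+00,  0.00000000e+00,  0.00000000e+00,
         1.00000000e+00]])}
{'clock': 0.1, 'joints': array([ 1.12840210e+00,  3.00435324e-01,  1.52147940e+00, -6.38656690e-06,
        1.32070206e+00, -6.66065392e-02]), 'qd': array([ 0.00032053, -0.00080703, -0.00039465,  0.00024673,  0.00147918,
        0.00084045]), 'effort': array([ 2.60922556e-03, -5.32640433e+01, -3.53287733e+01,  7.10062799e-02,
        2.35447695e-02, -5.40810038e-05]), 'eef_pos': array([201.76597935, 511.41762922, 204.94896878]), 'eef_rot': array([-3.14057038e+00, -6.19907507e-05,  2.76580652e+00]), 'wrist_force': array([-0.02032553, -0.23703509, -0.81751248]), 'moment': array([0.00471758, 0.0054007 , 0.01269   ]), 'finger_force': 0.0, 'finger_gap': 93.71083805560261}
```

View pics/top.png

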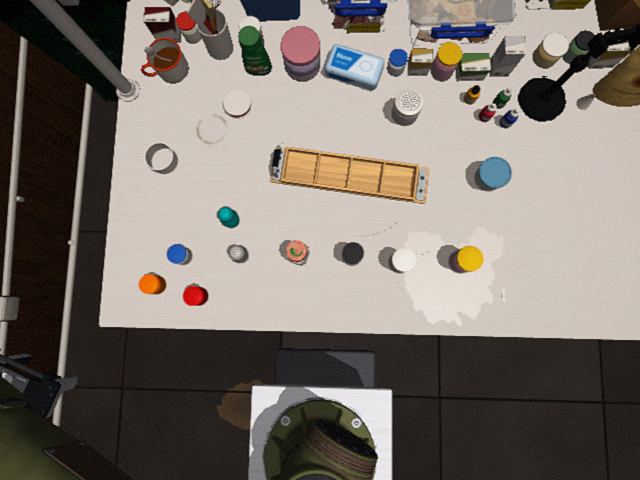

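View pics/scene.png

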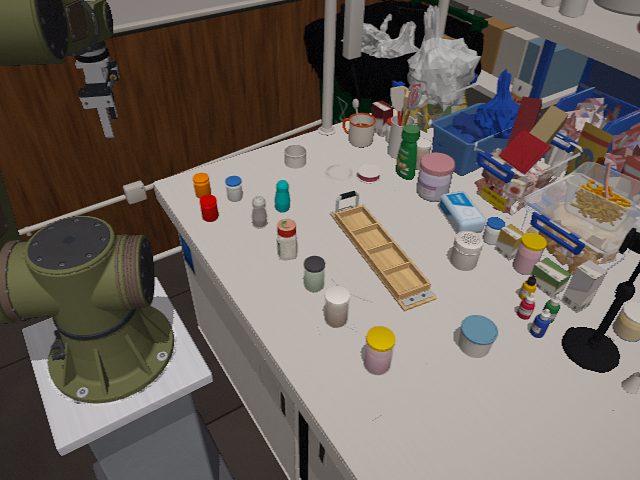

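The top view shows the front row from left to right: blue (177,254), mill (237,253), spice jar (297,251), black (353,253), white (403,260), yellow (469,259). The caddy handle is at its left end (277,162).

Things that could be taken for the jars:
- **Shortest:** the orange (151,284) and red (195,296) look-alikes, and the blue lid at the back (397,60).
- **Tallest:** the yellow lid at the back (447,54).
- **Third:** the white shaker (408,105) and the white lid (237,103).
- **Mill:** the turquoise one (228,216).

I choose the ones in the front row.

Run:
```python
from h import *
t=np.load('pics/top.npy',allow_pickle=True).item(); s=np.load('pics/scene.npy',allow_pickle=True).item()
hsv=cv2.cvtColor(t['pixels'],cv2.COLOR_RGB2HSV)
H={'blue':(177,254,60),'black':(353,253,75),'white':(403,260,82),'yellow':(469,259,90),'mill':(237,253,90),'spice':(297,251,97),'orange':(151,284,60),'red':(195,296,60),'turq':(228,216,90),'tub':(495,172,58),'cutter':(161,157,42)}
for k,(u,v,z) in H.items():
    p=hsv[max(v-16,0):v+17,u-16:u+17].astype(int)
    m={'blue':(abs(p[...,0]-110)<15)&(p[...,1]>120),'black':(p[...,2]<75),'white':(p[...,2]>232)&(p[...,1]<25),'yellow':(abs(p[...,0]-23)<6)&(p[...,1]>150)&(p[...,2]>150)}.get(k)
    if m is not None:
        n,l,st,ce=cv2.connectedComponentsWithStats(m.astype(np.uint8)); i=1+np.argmax(st[1:,4]); print(k,'bbox',st[i],ce[i])
        u,v=ce[i]+[u-16,v-16]
    w=ray(t,u,v,z); 
    q=np.array(s['cam_to_world']); pc=q[:3,:3].T@(w-q[:3,3]); print(k,(round(u,1),round(v,1)),w.round(1),'scene px',(s['cx']-s['fx']*pc[0]/pc[2]).round(),(s['cy']+s['fy']*pc[1]/pc[2]).round())
# caddy wood mask
m=((hsv[...,0]>8)&(hsv[...,0]<25)&(hsv[...,1]>60)&(hsv[...,2]>90)).astype(np.uint8); m[:140]=0;m[215:]=0;m[:,:265]=0;m[:,435:]=0
m=cv2.morphologyEx(m,cv2.MORPH_CLOSE,np.ones((5,5)))
n,l,st,ce=cv2.connectedComponentsWithStats(m); i=1+np.argmax(st[1:,4])
c=max(cv2.findContours((l==i).astype(np.uint8),0,1)[0],key=cv2.contourArea)
r=np.array([ray(t,*p,27)[:2] for p in c[:,0]],np.float32); print('caddy',cv2.minAreaRect(r),cv2.boxPoints(cv2.minAreaRect(r)))
a=cv2.resize(t['pixels'][135:215,255:445],None,fx=4,fy=4,interpolation=2)
b=cv2.resize(t['pixels'][235:315,130:320],None,fx=4,fy=4,interpolation=2)[:280]
cc=cv2.resize(t['pixels'][235:285,310:500],None,fx=4,fy=4,interpolation=2)
cv2.imwrite('pics/crop.png',np.vstack([a[:,:,::-1],b[:,:,::-1]]) )
```

```text
blue bbox [  6   6  19  19 286] [15.15034965 15.23426573]
blue (np.float64(176.2), np.float64(253.2)) [443.6 334.3  60. ] scene px 233.0 180.0
black bbox [  5   6  21  21 361] [15.06371191 15.9833795 ]
black (np.float64(352.1), np.float64(253.0)) [450.1 -62.3  75. ] scene px 313.0 262.0
white bbox [  6   6  23  21 324] [18.        16.7962963]
white (np.float64(405.0), np.float64(260.8)) [ 434.4 -177.4   82. ] scene px 336.0 295.0
yellow bbox [  4   3  26  25 515] [16.83883495 15.03495146]
yellow (np.float64(469.8), np.float64(258.0)) [ 442.4 -315.3   90. ] scene px 380.0 336.0
mill (237, 253) [443.7 190.   90. ] scene px 257.0 199.0
spice (297, 251) [449.9  58.   97. ] scene px 285.0 225.0
orange (151, 284) [373.2 386.7  60. ] scene px 201.0 178.0
red (195, 296) [348.7 285.6  60. ] scene px 208.0 201.0
turq (228, 216) [525.7 213.9  90. ] scene px 281.0 184.0
tub (495, 172) [ 643.4 -386.4   58. ] scene px 478.0 328.0
cutter (161, 157) [673.9 391.6  42. ] scene px 295.0 152.0
caddy ((643.4810180664062, -55.37882995605469), (370.03619384765625, 92.24886322021484), 82.61895751953125) [[ 573.97     -232.93832 ]
 [ 665.45447  -244.7893  ]
 [ 712.99207   122.180664]
 [ 621.50757   134.03165 ]]
```

View pics/crop.png

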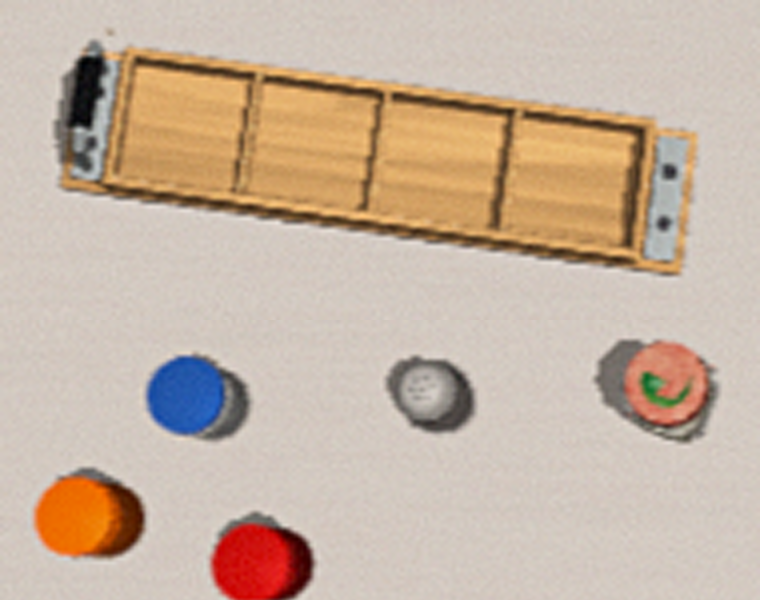

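The crop confirms the choice: the blue lid is the jar. The orange and red look-alikes, the grey mill and the printed-cap spice jar all stay. The black handle grip is at the caddy's left (+y) end. Next I compute the pockets from the rim corners and fix the white lid, whose mask was polluted by the white stain.

Run:
```python
from h import *
t=np.load('pics/top.npy',allow_pickle=True).item(); s=np.load('pics/scene.npy',allow_pickle=True).item()
P=lambda x,y:ray(t,255+x/4-.5,135+y/4-.5,27)[:2]
far=[P(134,62),P(258,78),P(385,95),P(515,112),P(648,128)]; near=[P(112,178),P(240,190),P(370,208),P(497,228),P(630,250)]
mid=(np.array(far)+near)/2; print(mid.round(1), [np.linalg.norm(a-b).round(1) for a,b in zip(far,near)])
ys=np.array([154,78,0,-78,-154]); A=np.c_[ys,np.ones(5)]; k=np.linalg.lstsq(A,mid,rcond=None)[0]; print(k, 'a',np.arctan2(-k[0,0],k[0,1]))
for y in(117,39,-39,-117): print(y,(k[0]/np.linalg.norm(k[0])*y+k[1]).round(1))
T=[cv2.resize(t['pixels'][235:285,310:500],None,fx=4,fy=4,interpolation=2),cv2.resize(s['pixels'][140:390,190:440],None,fx=2.6,fy=2.6,interpolation=2)[:400*2,:760]]
w=np.zeros((600,800,3),np.uint8); w[:200,:760]=T[0]
w[200:,:400]=cv2.resize(s['pixels'][240:380,290:430],(400,400)); w[200:,400:]=cv2.resize(s['pixels'][150:290,200:340],(400,400))
cv2.imwrite('pics/crop2.png',w[:,:,::-1])
```

```text
[[ 664.    96.8]
 [ 656.4   21.5]
 [ 646.7  -54.8]
 [ 636.5 -130.7]
 [ 626.1 -208.6]] [np.float64(72.4), np.float64(69.4), np.float64(69.5), np.float64(71.3), np.float64(74.6)]
[[ 1.23658312e-01  9.88010984e-01]
 [ 6.45937161e+02 -5.51705421e+01]] a -0.12451139125695863
117 [660.5  60.9]
39 [650.8 -16.5]
-39 [641.1 -93.9]
-117 [ 631.4 -171.3]
```

View pics/crop2.png

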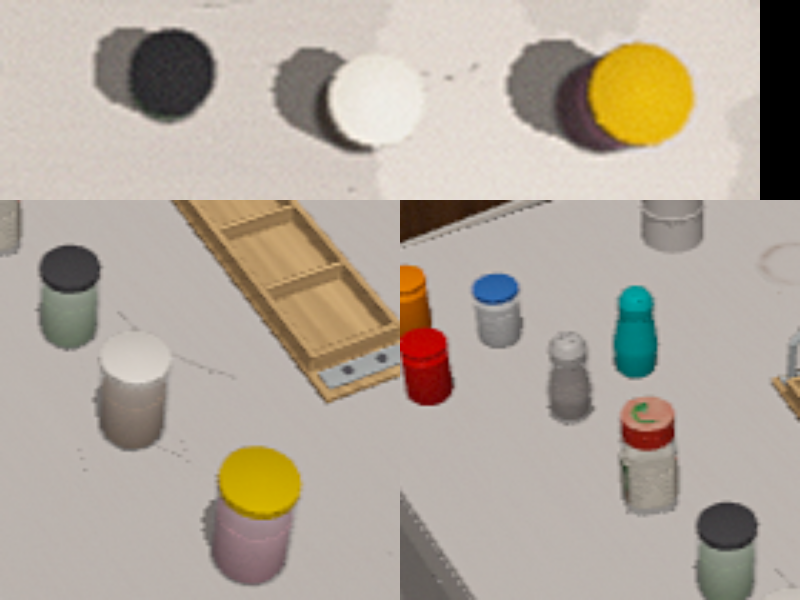

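Request:
play_rows(translation=[[0.02,-0.02,0.0],[0.05,-0.045,0.0],[0.08,-0.07,0.0],[0.11,-0.095,0.0],[0.14,-0.12,0.0],[0.17,-0.14,0.0],[0.195,-0.155,0.0],[0.215,-0.17,0.0],[0.222,-0.177,0.0],[0.222,-0.177,0.0],[0.222,-0.177,0.0]], yaw=[-0.12,-0.28,-0.45,-0.62,-0.79,-0.96,-1.1,-1.24,-1.32,-1.32,-1.32], hand=1, force=12)

```text
clock: 1.48
eef_pos: [423.5, 334.9, 205.3]
eef_rot: [-3.141, 0.0, 1.448]
wrist_force: [0.9, -0.2, -0.2]
finger_gap: 94.0
finger_force: 0.0
```

The crop shows the jars as expected; the white lid's centre is at top pixel (403.5,260). Next is a wrist view over the blue jar.

```bash
cat >> h.py <<'E'
from scipy.spatial.transform import Rotation as R
def wT():
    s=telemetry.read_state(); T=np.eye(4); T[:3,:3]=R.from_euler('xyz',s['eef_rot']).as_matrix(); T[:3,3]=s['eef_pos']; return T
def wproj(c,T,w):
    M=np.linalg.inv(T@np.array(c['T_tool_cam'])); p=M[:3,:3]@np.array(w)+M[:3,3]; return c['cx']-c['fx']*p[0]/p[2], c['cy']+c['fy']*p[1]/p[2]
E
python3 - <<'E'
from h import *
t=np.load('pics/top.npy',allow_pickle=True).item(); print('white',ray(t,403.5,260,82))
T=wT(); c=snap('wrist','w1'); print(T[:3,3],c['T_tool_cam'],c['fx'],c['cx'],c['cy'],[k for k in c])
print('pred',wproj(c,T,[443.6,334.3,60]))
E
```

```text
white [ 436.11324243 -174.11209531   82.        ]
[423.48154055 334.85284665 205.30471259] [[ 5.71814725e-04  9.69425683e-01  2.45384430e-01  7.12322145e+01]
 [ 9.99997915e-01 -7.32632069e-05 -2.04083974e-03  6.28273786e-01]
 [-1.96046481e-03  2.45385086e-01 -9.69423703e-01 -1.78782374e+02]
 [ 0.00000000e+00  0.00000000e+00  0.00000000e+00  1.00000000e+00]] 377.2685574231718 319.6090460116901 239.85757430004756 ['pixels', 'fx', 'fy', 'cx', 'cy', 'T_tool_cam']
pred (np.float64(340.99686240844596), np.float64(225.7891372115333))
```

View pics/w1.png

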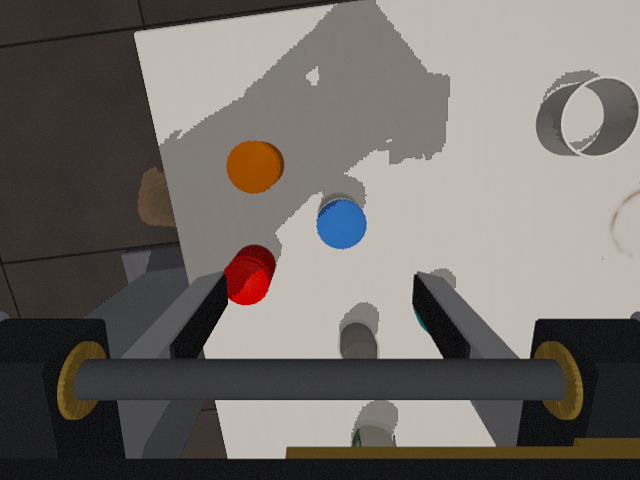

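The wrist view shows the blue lid at (341,223) against a predicted (341,226), so the measurement is good. Now I descend and grasp.

Request:
play_rows(translation=[[0.01,0.0,-0.02],[0.02,0.001,-0.05],[0.02,0.001,-0.09],[0.02,0.001,-0.13],[0.02,0.001,-0.16],[0.02,0.001,-0.178],[0.02,0.001,-0.184],[0.02,0.001,-0.184],[0.02,0.001,-0.184]], yaw=[0,0,0,0,0,0,0,0,0])

```text
clock: 2.65
eef_pos: [444.4, 336.0, 22.5]
eef_rot: [3.14, -0.001, 1.446]
wrist_force: [0.3, -0.4, 0.4]
finger_gap: 94.1
finger_force: 0.0
```

Request:
play_rows(translation=[[0,0,0],[0,0,0],[0,0,0],[0,0,0],[0,0,0],[0,0,0],[0,0,0],[0,0,0]], yaw=[0,0,0,0,0,0,0,0], hand=0.3, force=12)

```text
clock: 3.65
eef_pos: [443.9, 335.6, 21.4]
eef_rot: [-3.142, 0.0, 1.446]
wrist_force: [-0.4, 0.5, -0.2]
finger_gap: 43.9
finger_force: 12.0
```

Request:
play_rows(translation=[[0,0,0.01],[0,0,0.04],[0,0,0.08],[0.01,-0.02,0.115],[0.03,-0.06,0.135],[0.05,-0.11,0.139],[0.07,-0.16,0.139],[0.09,-0.21,0.139],[0.11,-0.26,0.139],[0.13,-0.31,0.139],[0.15,-0.36,0.139],[0.165,-0.41,0.139]], yaw=[0,0,0,0,0,0,0,0,0,0,0,0])

```text
clock: 5.15
eef_pos: [609.3, -76.2, 161.2]
eef_rot: [3.141, -0.0, 1.446]
wrist_force: [0.6, 0.3, -0.2]
finger_gap: 43.5
finger_force: 12.0
```

Request:
play_rows(translation=[[0.012,-0.05,0],[0.02,-0.085,0],[0.0225,-0.097,0],[0.0225,-0.097,0],[0.0225,-0.097,-0.02],[0.0225,-0.097,-0.05],[0.0225,-0.097,-0.08],[0.0225,-0.097,-0.1],[0.0225,-0.097,-0.11],[0.0225,-0.097,-0.11]], yaw=[0,0,0,0,0,0,0,0,0,0])

```text
clock: 6.4
eef_pos: [631.4, -171.1, 50.5]
eef_rot: [-3.141, -0.0, 1.446]
wrist_force: [-0.6, -0.8, -0.4]
finger_gap: 43.7
finger_force: 12.0
```

Run:
```python
from h import *
a=snap('wrist','w2')['pixels']; b=snap('scene','s2')['pixels'][180:340,290:450]
cv2.imwrite('pics/v2.png',np.hstack([cv2.resize(a,(448,336)),cv2.resize(b,(336,336))])[:,:,::-1])
```

```text
(no output)
```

View pics/v2.png

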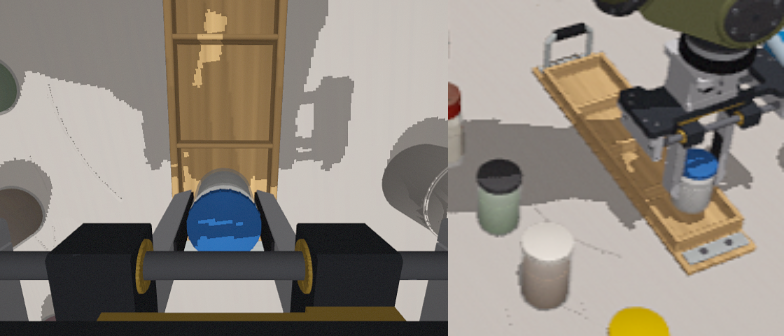

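The left panel shows the jar centred over the end pocket between the rims, with the divider at about (224,144). I check this numerically against the wrist image.

Run:
```python
from h import *
c=np.load('pics/w2.npy',allow_pickle=True).item(); T=wT(); Tc=T@np.array(c['T_tool_cam'])
d=np.array([.1236,.988]); d/=np.linalg.norm(d); o=np.array([645.94,-55.17]); ex=np.array([d[1],-d[0]])
for u,v in((320,206),(322,54)):
    w=ray(c,u,v,27,Tc)[:2]-o; print('caddy frame x,y',(w@ex).round(1),(w@d).round(1))
for v,(a,b) in((150,(248,392)),(100,(245,395))):
    print([((ray(c,u,v,27,Tc)[:2]-o)@ex).round(1) for u in(a,b)])
```

```text
caddy frame x,y 1.8 -78.4
caddy frame x,y 2.7 -2.6
[np.float64(-36.0), np.float64(39.5)]
[np.float64(-36.3), np.float64(39.9)]
```

The pocket is confirmed to within 2 mm. Lower and release.

Request:
play_rows(translation=[[0.001,0,-0.006],[0.001,0,-0.012],[0.001,0,-0.017],[0.001,0,-0.0205],[0.001,0,-0.0205],[0.001,0,-0.021]], yaw=[0,0,0,0,0,0])

```text
clock: 7.25
eef_pos: [632.5, -171.4, 29.6]
eef_rot: [3.141, 0.0, 1.446]
wrist_force: [-0.4, -0.0, -0.5]
finger_gap: 44.0
finger_force: 12.0
```

Request:
play_rows(translation=[[0,0,0],[0,0,0],[0,0,0],[0,0,0],[0,0,0],[0,0,0.02],[0,0,0.05],[0,0,0.09],[0,0,0.13],[0,0,0.13]], yaw=[0,0,0,0,0,0,0,0,0,0], hand=0.8)

```text
clock: 8.5
eef_pos: [633.7, -171.8, 164.6]
eef_rot: [3.134, 0.001, 1.446]
wrist_force: [-0.9, -0.0, -0.5]
finger_gap: 75.4
finger_force: 0.0
```

Request:
play_rows(translation=[[-0.02,0.012,0],[-0.06,0.036,0],[-0.1,0.06,0],[-0.14,0.084,0],[-0.17,0.102,-0.01],[-0.182,0.109,-0.03],[-0.182,0.109,-0.06],[-0.182,0.109,-0.09],[-0.182,0.109,-0.115],[-0.182,0.109,-0.13],[-0.182,0.109,-0.13],[-0.182,0.109,-0.13]], yaw=[0,0,0,0,0,0,0,0,0,0,0,0], hand=1)

```text
clock: 10.0
eef_pos: [450.9, -62.5, 30.3]
eef_rot: [3.14, 0.0, 1.446]
wrist_force: [-0.5, -0.6, 0.2]
finger_gap: 93.9
finger_force: 0.0
```

Request:
play_rows(translation=[[0,0,0],[0,0,0],[0,0,0],[0,0,0],[0,0,0],[0,0,0],[0,0,0],[0,0,0]], yaw=[0,0,0,0,0,0,0,0], hand=0.3)

```text
clock: 11.0
eef_pos: [450.4, -62.4, 29.4]
eef_rot: [3.142, -0.0, 1.446]
wrist_force: [0.6, 0.4, -0.7]
finger_gap: 47.8
finger_force: 12.0
```

Request:
play_rows(translation=[[0,0,0.01],[0,0,0.04],[0,0,0.08],[0.01,-0.002,0.11],[0.04,-0.007,0.12],[0.08,-0.013,0.12],[0.12,-0.02,0.12],[0.155,-0.026,0.12],[0.18,-0.03,0.12],[0.192,-0.032,0.12],[0.192,-0.032,0.12],[0.192,-0.032,0.12]], yaw=[0,0,0,0,0,0,0,0,0,0,0,0])

```text
clock: 12.5
eef_pos: [641.8, -94.3, 149.7]
eef_rot: [-3.141, -0.0, 1.446]
wrist_force: [0.5, 0.3, -0.7]
finger_gap: 47.7
finger_force: 12.0
```

Request:
play_rows(translation=[[0,0,-0.02],[0,0,-0.05],[0,0,-0.075],[0,0,-0.09],[0,0,-0.098],[0,0,-0.104],[0,0,-0.109],[0,0,-0.112],[0,0,-0.112]], yaw=[0,0,0,0,0,0,0,0,0])

```text
clock: 13.62
eef_pos: [642.5, -94.4, 37.6]
eef_rot: [3.141, 0.0, 1.446]
wrist_force: [-0.0, 0.7, -2.1]
finger_gap: 47.7
finger_force: 12.0
```

Request:
play_rows(translation=[[0,0,0],[0,0,0],[0,0,0],[0,0,0],[0,0,0],[0,0,0.02],[0,0,0.05],[0,0,0.09],[0,0,0.12],[0,0,0.12]], yaw=[0,0,0,0,0,0,0,0,0,0], hand=0.8)

```text
clock: 14.88
eef_pos: [643.4, -94.6, 161.3]
eef_rot: [3.136, 0.0, 1.446]
wrist_force: [-0.6, 0.4, -0.4]
finger_gap: 75.1
finger_force: 0.0
```

Run:
```python
from h import *
a=snap('top','t3')['pixels'][135:290,255:500]; b=snap('scene','s3')['pixels'][180:340,290:450]
cv2.imwrite('pics/v3.png',np.hstack([cv2.resize(a,(474,300)),cv2.resize(b,(300,300))])[:,:,::-1])
```

```text
(no output)
```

View pics/v3.png

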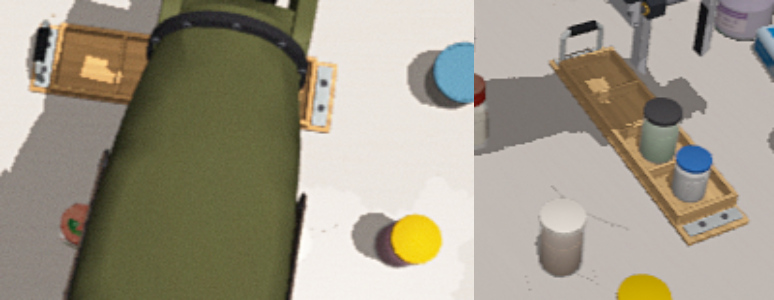

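The scene panel shows the black and blue jars upright in the last two pockets. White jar next.

Request:
play_rows(translation=[[-0.02,-0.008,0],[-0.06,-0.024,0],[-0.1,-0.04,0],[-0.14,-0.054,0],[-0.18,-0.07,0],[-0.2,-0.078,-0.01],[-0.206,-0.08,-0.03],[-0.206,-0.08,-0.06],[-0.206,-0.08,-0.09],[-0.206,-0.08,-0.113],[-0.206,-0.08,-0.124],[-0.206,-0.08,-0.124]], yaw=[0,0,0,0,0,0,0,0,0,0,0,0], hand=1)

```text
clock: 16.48
eef_pos: [435.9, -174.2, 32.9]
eef_rot: [-3.14, -0.001, 1.446]
wrist_force: [-0.8, -0.1, -0.1]
finger_gap: 94.1
finger_force: 0.0
```

Request:
play_rows(translation=[[0,0,0],[0,0,0],[0,0,0],[0,0,0],[0,0,0],[0,0,0],[0,0,0],[0,0,0]], yaw=[0,0,0,0,0,0,0,0], hand=0.3)

```text
clock: 17.48
eef_pos: [436.5, -174.5, 33.6]
eef_rot: [3.141, 0.0, 1.446]
wrist_force: [1.5, -0.5, 3.1]
finger_gap: 51.6
finger_force: 12.0
```

Request:
play_rows(translation=[[0,0,0.01],[0,0,0.04],[0,0,0.08],[0.01,0.007,0.11],[0.04,0.03,0.12],[0.08,0.058,0.12],[0.12,0.088,0.12],[0.16,0.117,0.12],[0.195,0.142,0.12],[0.211,0.154,0.12],[0.216,0.1575,0.12],[0.216,0.1575,0.12]], yaw=[0,0,0,0,0,0,0,0,0,0,0,0])

```text
clock: 18.98
eef_pos: [652.0, -17.2, 153.5]
eef_rot: [-3.141, 0.0, 1.446]
wrist_force: [-1.3, 0.2, -2.1]
finger_gap: 51.8
finger_force: 12.0
```

Request:
play_rows(translation=[[0,0,-0.02],[0,0,-0.05],[0,0,-0.075],[0,0,-0.09],[0,0,-0.098],[0,0,-0.104],[0,0,-0.109],[0,0,-0.112],[0,0,-0.112]], yaw=[0,0,0,0,0,0,0,0,0])

```text
clock: 20.1
eef_pos: [652.5, -16.9, 41.7]
eef_rot: [3.141, -0.0, 1.446]
wrist_force: [-1.0, 0.1, -0.7]
finger_gap: 51.6
finger_force: 12.0
```

Request:
play_rows(translation=[[0,0,0],[0,0,0],[0,0,0],[0,0,0],[0,0,0],[0,0,0.02],[0,0,0.05],[0,0,0.09],[0,0,0.12],[0,0,0.12]], yaw=[0,0,0,0,0,0,0,0,0,0], hand=0.85)

```text
clock: 21.35
eef_pos: [653.4, -17.0, 165.4]
eef_rot: [3.136, -0.0, 1.446]
wrist_force: [0.4, 0.4, -1.0]
finger_gap: 80.1
finger_force: 0.0
```

Request:
play_rows(translation=[[-0.014,-0.02,0],[-0.035,-0.05,0],[-0.063,-0.09,0],[-0.09,-0.13,0],[-0.12,-0.17,0],[-0.147,-0.21,0],[-0.175,-0.25,0],[-0.196,-0.28,0],[-0.208,-0.295,0],[-0.21,-0.2985,0],[-0.21,-0.2985,0]], yaw=[0,0,0,0,0,0,0,0,0,0,0], hand=1)

```text
clock: 22.72
eef_pos: [442.8, -314.8, 161.3]
eef_rot: [-3.141, -0.0, 1.446]
wrist_force: [0.1, 0.4, -0.6]
finger_gap: 94.2
finger_force: 0.0
```

Request:
play_rows(translation=[[0,0,-0.02],[0,0,-0.05],[0,0,-0.08],[0,0,-0.105],[0,0,-0.118],[0,0,-0.1235],[0,0,-0.1235],[0,0,-0.1235]], yaw=[0,0,0,0,0,0,0,0])

```text
clock: 23.72
eef_pos: [442.7, -315.6, 38.7]
eef_rot: [3.141, 0.001, 1.446]
wrist_force: [0.2, 0.0, -0.2]
finger_gap: 93.7
finger_force: 0.0
```

Request:
play_rows(translation=[[0,0,0],[0,0,0],[0,0,0],[0,0,0],[0,0,0],[0,0,0],[0,0,0],[0,0,0]], yaw=[0,0,0,0,0,0,0,0], hand=0.4)

```text
clock: 24.72
eef_pos: [442.4, -315.4, 38.0]
eef_rot: [3.142, 0.0, 1.446]
wrist_force: [0.8, 0.4, -0.8]
finger_gap: 55.3
finger_force: 12.0
```

Request:
play_rows(translation=[[0,0,0.01],[0,0,0.04],[0,0,0.08],[0.012,0.02,0.115],[0.035,0.06,0.13],[0.06,0.1,0.13],[0.09,0.15,0.13],[0.115,0.2,0.13],[0.145,0.25,0.13],[0.175,0.3,0.13],[0.2,0.34,0.13],[0.214,0.365,0.13]], yaw=[0,0,0,0,0,0,0,0,0,0,0,0])

```text
clock: 26.22
eef_pos: [657.0, 51.8, 168.3]
eef_rot: [3.142, -0.0, 1.447]
wrist_force: [-0.1, -0.9, -1.0]
finger_gap: 55.7
finger_force: 12.0
```

Request:
play_rows(translation=[[0.0055,0.011,0],[0.0055,0.011,0],[0.0055,0.011,-0.02],[0.0055,0.011,-0.05],[0.0055,0.011,-0.08],[0.0055,0.011,-0.1],[0.0055,0.011,-0.1],[0.0055,0.011,-0.1]], yaw=[0,0,0,0,0,0,0,0])

```text
clock: 27.22
eef_pos: [662.4, 60.3, 69.4]
eef_rot: [3.14, -0.0, 1.446]
wrist_force: [-0.5, 0.2, -0.6]
finger_gap: 55.3
finger_force: 12.0
```

Run:
```python
from h import *
a=snap('wrist','w4')['pixels']; b=snap('scene','s4')['pixels'][180:340,290:450]
cv2.imwrite('pics/v4.png',np.hstack([cv2.resize(a,(448,336)),cv2.resize(b,(336,336))])[:,:,::-1])
```

```text
(no output)
```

View pics/v4.png

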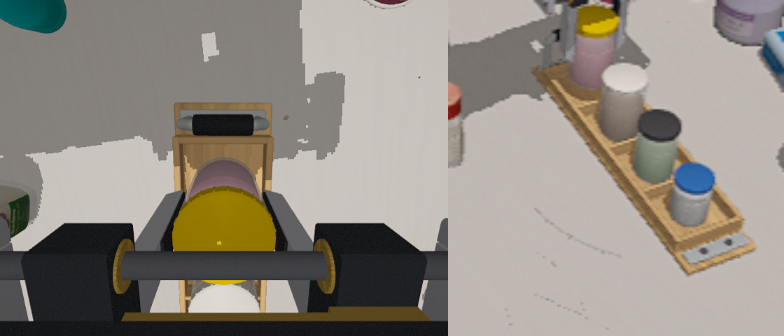

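The yellow jar hangs centred over the handle-end pocket, and the other three stand upright. Lower, release, retreat.

Request:
play_rows(translation=[[0,0,-0.006],[0,0,-0.012],[0,0,-0.017],[0,0,-0.0205],[0,0,-0.0215],[0,0,-0.0215]], yaw=[0,0,0,0,0,0])

```text
clock: 28.08
eef_pos: [661.9, 60.6, 46.5]
eef_rot: [3.142, -0.0, 1.446]
wrist_force: [0.3, 0.0, -0.7]
finger_gap: 55.4
finger_force: 12.0
```

Request:
play_rows(translation=[[0,0,0],[0,0,0],[0,0,0],[0,0,0],[0,0,0],[0,0,0.02],[0,0,0.05],[0,0,0.09],[0,0,0.13],[0,0,0.16],[0,0,0.16]], yaw=[0,0,0,0,0,0,0,0,0,0,0], hand=0.9)

```text
clock: 29.45
eef_pos: [662.7, 60.7, 210.5]
eef_rot: [3.136, -0.001, 1.446]
wrist_force: [-0.9, 0.4, -1.0]
finger_gap: 84.8
finger_force: 0.0
```

Request:
play_rows(translation=[[-0.02,0.02,0],[-0.05,0.06,0],[-0.09,0.1,0],[-0.13,0.14,0],[-0.17,0.18,0],[-0.21,0.22,0],[-0.25,0.26,0],[-0.28,0.3,0],[-0.3,0.32,0],[-0.3,0.32,0]], yaw=[0,0,0,0,0,0,0,0,0,0])

```text
clock: 30.7
eef_pos: [360.6, 381.4, 206.0]
eef_rot: [-3.141, 0.001, 1.448]
wrist_force: [-0.0, -0.3, -0.9]
finger_gap: 84.5
finger_force: 0.0
```

Run:
```python
from h import *
a=snap('top','t5'); p=a['pixels'][130:290,140:520]; b=snap('scene','s5')['pixels'][130:380,220:500]
w=np.zeros((600,760,3),np.uint8); w[:320]=cv2.resize(p,(760,320)); w[320:,:314]=cv2.resize(b,(314,280))
cv2.imwrite('pics/v5.png',w[:,:,::-1])
hsv=cv2.cvtColor(a['pixels'],cv2.COLOR_RGB2HSV).astype(int); h,s,v=[hsv[...,i] for i in range(3)]
d=np.array([.1236,.988]); d/=np.linalg.norm(d); o=np.array([647.4,-55.17]); ex=np.array([d[1],-d[0]])
roi=np.zeros(h.shape,bool); roi[130:210,265:435]=1
for n,m,z in(('blue',(abs(h-110)<15)&(s>120),68),('black',(v<60)&(np.arange(640)>330),83),('white',(v>170)&(s<30)&(np.arange(640)>300)&(np.arange(640)<375),90),('yellow',(abs(h-24)<5)&(s>190),98)):
    k,l,st,ce=cv2.connectedComponentsWithStats((m&roi).astype(np.uint8)); i=1+np.argmax(st[1:,4]); q=ray(a,*ce[i],z)[:2]-o; print(n,st[i],'x,y',(q@ex).round(1),(q@d).round(1))
```

```text
blue [392 166  18  18 273] x,y -1.3 -116.6
black [358 159  20  20 322] x,y -1.4 -40.1
white [ 301  130   74   44 2075] x,y 41.1 30.0
yellow [287 145  25  24 469] x,y -0.7 115.6
```

View pics/v5.png

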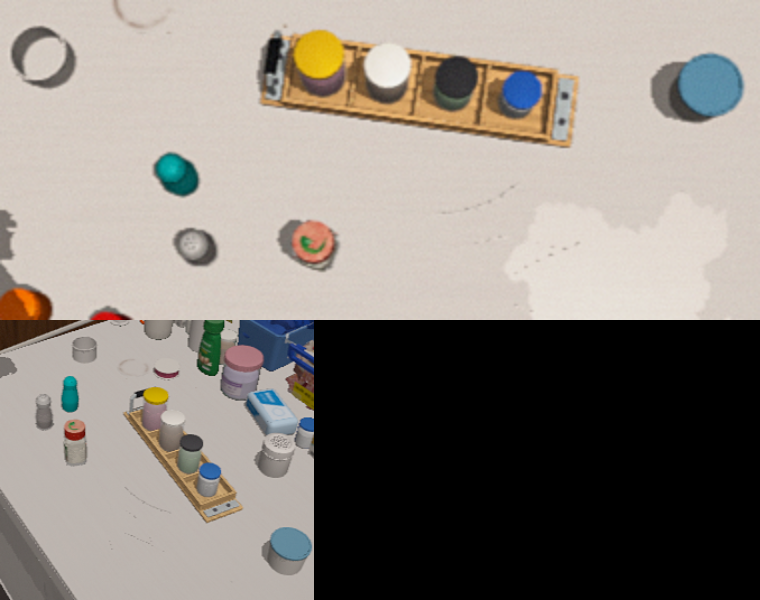

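The picture shows all four jars upright in their pockets: yellow next to the handle, then white, black and blue. The white number is the table background, not the jar; by eye the white jar is centred. The bystanders have not moved. Handing in.

```bash
python3 -c "
from cell import manip
print(manip.sign_off())"
```

```text
the job is handed in; nothing more can be done
None
```

I handed the job in after about 31 s: all four sprinkle jars stand upright in the caddy, tallest by the handle down to the shortest, and in the final picture the spice jar, mill, tub and cutter look unmoved; sign-off returned no verdict.

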